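Wedge a rocking weldment solid

TASK

The low welded steel box rocks on the bench because one of its legs (marked with blue paint) came out short. With your fingertips push the yellow steel wedge along the bench, thin end first, under that short foot until it bears snugly and the box no longer rocks, then press down firmly on the pad at the top of the same corner to prove that it stands solid, and let go. Pick nothing up, do not jack the box up or shove it out of place, and leave the other things on the bench alone.

Things in the scene. Friction and masses are not known exactly. Their poses are not given: they have to be found in the camera images.
- box: Low closed bare-steel box (an equipment base), 300 (x) x 240 (y) mm, underside 30, flat top 62 mm above the bench, 2.5 to 4.2 kg, loose. Origin: bench level, midway between the four feet; z up. 30 mm square legs at x = +-130, y = +-100 mm; the one at x = +130, y = -100 is short, the others stand on the bench. A dark pad lies above each leg, a dark pipe coupling (60 mm wide, 34 mm tall) in the middle.
- short_foot (a point): Point below the centre of the short foot, at the level of the good feet's undersides (x = +130, y = -100, z = 0 in the box's frame; axes as the box). The foot is a steel disc 36 mm in diameter and 4 mm thick with a 20 mm nose, 4 mm high, under it; the nose's flat underside hangs 5 to 10 mm above the bench, differently each time. Blue paint strokes on its leg.
- pad: Dark steel pad, 30 x 30 x 5 mm, welded on top of the box right above the short leg, with a blue paint stroke on it and another on the top sheet beside it. Origin: centre of its underside, 62 mm above the bench; its flat top, to press on, is 5 mm higher. Axes as the box. Without the wedge a press of about 1 to 3 N here tips the box over its diagonal until the short foot meets the bench; released, it tips back.
- wedge: Yellow steel wedge, 120 (x) x 40 (y) mm, 0.41 kg, loose on the bench, pointing roughly at the short foot. Origin: centre of its flat underside; +x to the thin end. Top slopes from 20 mm high at the upright butt face (x = -60) to 2 mm at the tip (x = +60). A push square on the butt with two fingertips side by side keeps it straight and turns it square to them. It may point any way under the foot.
- tumbler: Steel drinking tumbler with lid, 75 mm in diameter, 122 mm tall, stands on the bench near the box. Origin: centre of its base. To be left alone.
- hammer: Chipping hammer lying flat, 255 mm long with an 18 mm black grip; head at its +x end, 138 mm wide, 26 mm high. Origin: on the bench below the middle of the grip. To be left alone.
- magnet: Red welding magnet lying flat, a clipped right triangle with 95 mm legs, 22 mm thick. Origin: underside, 30 mm in from both legs. To be left alone.
- wedge_butt (a point): Middle of the wedge's butt face, 10 mm above its underside; axes as the wedge. Pushed here the wedge slides against 2 to 3 N. Once the foot bears on the slope the push needed climbs steeply within a few mm: at 5 to 8 N it is snug and stays put by friction when released; somewhere between 9 and 20 N, by the box's weight, the whole box starts to slide along.
Things that resemble listed ones, but are neither listed nor needed, are in the scene too. What is meant by the wedge is not black or pink, and is the larger of those in its own colour.

How it is judged:
By the outcome, as a careful person would: the job done as asked, in the order asked, and still so for the second after the job is handed in, with the robot touching nothing.
It also fails if it takes over 43 s, if anything falls off the work surface, if the arm or the gripper's body presses on something with over 40 N, if the wrist force passes 120 N, or if a joint passes its speed limit or range.

ROBOT

A 7-joint arm with a two-finger parallel gripper is mounted at the origin on the work surface. World frame = base frame: x ahead of the robot, y to its left, z up, the work surface at z = 0. Lengths are in m, angles in rad, forces in N, time in s.
With the tool pointing down it reaches from about 0.425 to 0.925 m from the base axis. Payload 6.8 kg.
Tool frame: the origin (TCP) lies on the centre line of the jaws, within the pads' length; the fingertips stand 17 mm ahead of it and the grasp point (between the pads) lies 2 mm behind it; z points along the fingers, x is the direction in which the jaws open and shut, and the axes are right-handed (so a half turn about z gives the same grasp; the last joint's range is limited). The gripper opens to 85 mm and grips with 20 to 120 N. Pads are 22 mm wide; open, the fingers measure 114 mm over their backs; the gripper's body (76 mm by 85 mm) begins 54 mm behind the grasp point. The pads swing forward as they close: fully open they stand 13 mm farther back than shut.
Start: joints at [1.132, 0.477, 0.022, 1.555, -0.011, 1.109, -0.083], TCP at [0.219, -0.638, 0.248] pointing down, gripper open.
Joint ranges: [-2.96, 2.96], [-0.34, 2.1], [-1.41, 1.46], [0.24, 2.44], [-1.37, 4.51], [0.17, 1.92], [-2.96, 2.96]. Speed limits (rad/s): [2.39, 2.39, 3.14, 3.14, 3.14, 3.14, 3.14].

INTERFACE

Orientations are given as a rotation vector (axis times angle).
In Python, from bench import r gives the robot as it stands.
- The arm moves only by the tool arm_command, never from a script. Its argument "increments" is a list of rows, each a list of 3 entries, a list of its own where there are three numbers: the shift along the world's x, y, z in m, then the turn, a rotation vector about the world's x, y, z in rad, then the opening in per cent of the stroke, from 0 (shut) to 100 (fully open). A call has 1 to 10 rows; each row is the pose to reach, as a shift and turn from the pose commanded when the call began; what a row does not reach only later rows make up. A row lasts 1/10 s, in which the tool goes at most 50 mm and 8.59 degrees, less where a joint would pass 70% of its speed; a pose out of reach is approached as far as the arm can. A call with a gripper value outside its range is refused whole. The fingers move at their own pace and stop on an object; "newtons" is the grip in N (left out, the last holds). Time passes only in rows, so rows that repeat a pose let the fingers close. It gives the time, the measured TCP pose, the force and the opening at its end, in the units of the state.
- r.get_obs(): the state, without advancing time (a new reading comes with each control period).
- r.grab_frame(name): name is "scene" or "top" or "wrist"; returns the picture (480x640x3 uint8, blue, green, red); there is no depth.
- r.camera_model(name): a dict with "camera_matrix" (3x3 intrinsics, pixels), "camera_from_world" (4x4, takes a point from world to camera coordinates). Camera axes: x right, y down, z forward; pixel columns grow to the right and rows downward; lengths in m; the calibration is good to about 2 mm. A picture is of the moment at which its call begins: read the wrist's pose just before it. camera_model takes no time and is no camera call; for the wrist camera it gives the pose at the moment of the call.
- r.hand_in(): hands the job in, once; it reports no verdict.
The state is a dict: "clock": time; "joints": joint angles; "qvel": joint speeds; "tau": joint torques, N m; "tcp_pos": TCP position; "orientation": TCP orientation; "contact_force": force on the tool from outside, world axes, zero at the start; "moment": the same for the moment, N m; "grip_width": finger opening in m.
Only numpy, scipy, OpenCV 4.12 (cv2) and the standard library are available. Lean on these libraries where they do the work, as an engineer would, in place of code of your own. Each camera call takes 0.05 s, during which the arm holds its last target. There are 200 camera calls.

## Working session

There is one attempt and no reset: what is moved stays moved. The work goes in short steps, Python scripts to look and compute and a tool call to move; the robot and the scene stay as the last step left them, time stands still between calls to the robot, and variables do not carry over. Pictures are saved under pics/ and viewed, about 8 in all and at most 12, crops included, and the job is handed in when it is done.

Besides the shell and the picture viewer there is one more tool, called after "Emit:" by a JSON object that holds its "name" and its "arguments". arm_command: Moves the arm, as the interface text tells. Its arguments: {"type":"object","properties":{"increments":{"type":"array","items":{"type":"array"}},"newtons":{"type":"number"}},"required":["increments"]}

```bash
mkdir -p pics; python3 - <<'E'
from bench import r
import cv2,numpy as np
for n in("top","scene"):
    f=r.grab_frame(n);cv2.imwrite(f"pics/{n}0.png",f)
    m=r.camera_model(n);print(n,np.round(m["camera_matrix"],1).tolist(),np.round(m["camera_from_world"],4).tolist())
o=r.get_obs();print(o)
E
```

```text
top [[491.7, 0.0, 321.3], [0.0, 491.7, 245.4], [0.0, 0.0, 1.0]] [[-0.012, -0.9997, 0.0193, 0.0754], [-0.9918, 0.0095, -0.1278, 0.5084], [0.1276, -0.0207, -0.9916, 0.9209], [0.0, 0.0, 0.0, 1.0]]
scene [[550.6, 0.0, 313.4], [0.0, 550.6, 245.8], [0.0, 0.0, 1.0]] [[-0.8526, 0.5225, -0.0014, 0.3942], [0.4273, 0.6957, -0.5773, -0.2486], [-0.3007, -0.4929, -0.8165, 1.3291], [0.0, 0.0, 0.0, 1.0]]
{'clock': 0.1, 'joints': array([ 1.13191264,  0.47773541,  0.02234468,  1.55631864, -0.01149912,
        1.10926935, -0.08310159]), 'qvel': array([ 2.71254172e-04, -1.92872812e-03, -5.51310770e-05, -1.88636039e-03,
        5.07136233e-04,  1.02930624e-03, -1.09967158e-03]), 'tau': array([ 4.21103759e-03, -5.97763002e+01,  1.61375050e+00, -2.81957781e+01,
        1.28966695e-02,  5.01554881e-03,  2.81930511e-06]), 'tcp_pos': array([ 0.21906546, -0.63795489,  0.24742522]), 'orientation': array([-2.55620074e+00,  1.82488558e+00,  2.15035048e-03]), 'contact_force': array([-0.35484896, -0.35868134, -0.62578212]), 'moment': array([-0.02887797, -0.01065517, -0.02654734]), 'grip_width': 0.08515077515294803}
```

View pics/top0.png

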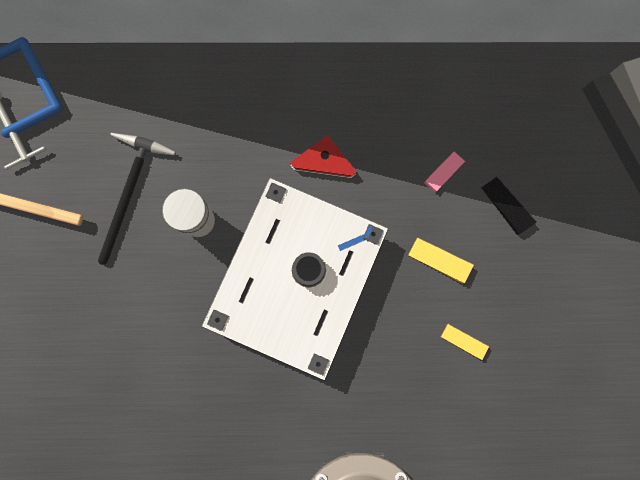

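View pics/scene0.png

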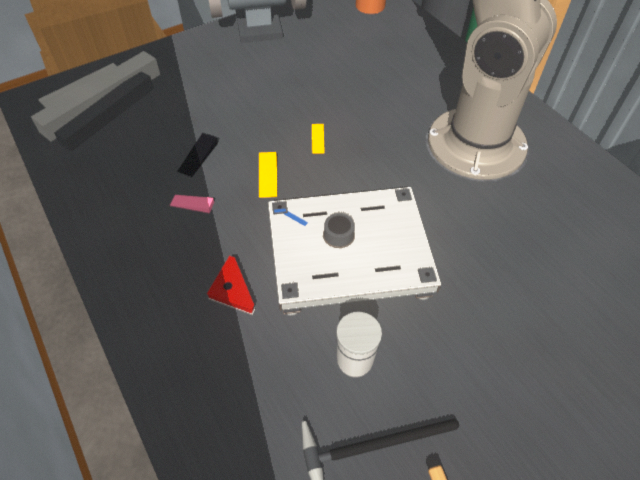

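Candidates in the top view: large yellow (441,261), small yellow (465,342), black (508,206) and pink (445,172). The wedge meant is the large yellow one, since it is the larger of its colour. I'll confirm that in an enlarged crop.

```bash
cat > h.py <<'E'
import numpy as np
from bench import r
def px2w(n,uv,z):
    m=r.camera_model(n);K=m["camera_matrix"];T=np.array(m["camera_from_world"])
    R,t=T[:3,:3],T[:3,3];c=-R.T@t;d=R.T@np.linalg.inv(K)@np.array([*uv,1.])
    return c+d*(z-c[2])/d[2]
def w2px(n,p):
    m=r.camera_model(n);T=np.array(m["camera_from_world"]);q=m["camera_matrix"]@(T[:3,:3]@p+T[:3,3]);return q[:2]/q[2]
E
python3 - <<'E'
import cv2
from h import *
f=cv2.imread("pics/top0.png");c=cv2.resize(f[205:295,340:490],None,fx=5,fy=5,interpolation=cv2.INTER_CUBIC);cv2.imwrite("pics/c1.png",c)
hsv=cv2.cvtColor(f,cv2.COLOR_BGR2HSV);m=cv2.inRange(hsv,(20,120,80),(35,255,255))
cs,_=cv2.findContours(m,0,2)
for k in cs:
    if cv2.contourArea(k)>200: print(cv2.minAreaRect(k),cv2.boxPoints(cv2.minAreaRect(k)).round(1).tolist())
for uv in[(276,192),(373,234),(318,364),(217,320)]:print(px2w("top",uv,.067).round(4))
E
```

```text
((464.202392578125, 341.5082092285156), (47.10004425048828, 15.126360893249512), 28.886581420898438) [[439.8999938964844, 336.79998779296875], [447.20001220703125, 323.5], [488.5, 346.29998779296875], [481.20001220703125, 359.5]]
((440.20001220703125, 260.1000061035156), (63.0571174621582, 21.466251373291016), 26.56505012512207) [[407.20001220703125, 255.60000610351562], [416.79998779296875, 236.39999389648438], [473.20001220703125, 264.6000061035156], [463.6000061035156, 283.79998779296875]]
[0.6071 0.155  0.067 ]
[ 0.5252 -0.0266  0.067 ]
[0.2883 0.0792 0.067 ]
[0.3693 0.2624 0.067 ]
```

View pics/c1.png

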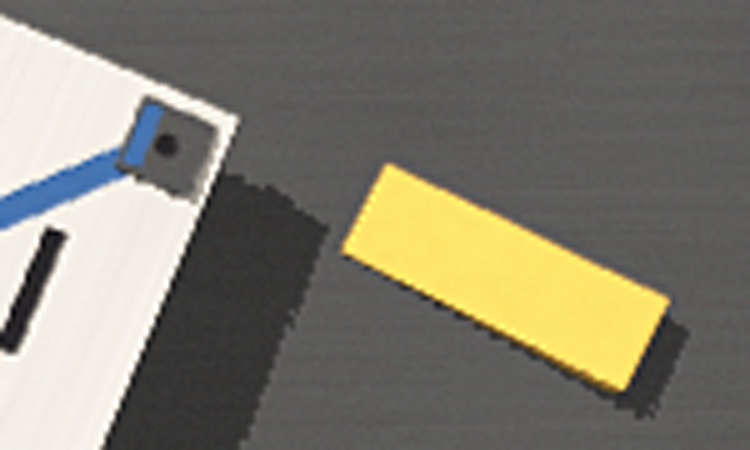

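```bash
python3 - <<'E'
from h import *
P=np.array([px2w("top",uv,.067)[:2] for uv in[(276,192),(373.4,234),(318,364),(217,320)]])
L=np.array([[130,100],[130,-100],[-130,-100],[-130,100]])/1e3
c=P.mean(0);Q=(P-c);a=np.arctan2((L[:,0]*Q[:,1]-L[:,1]*Q[:,0]).sum(),(L*Q).sum())
R=np.array([[np.cos(a),-np.sin(a)],[np.sin(a),np.cos(a)]]);foot=c+R@L[1]
print("box",c,np.degrees(a),"res mm",((c+L@R.T-P)*1e3).round(1).tolist(),"foot",foot)
t=[px2w("top",uv,.002)[:2] for uv in[(417.6,237.6),(408.4,255.4)]];b=[px2w("top",uv,.02)[:2] for uv in[(474,264.8),(465.4,283)]]
T=np.mean(t,0);B=np.mean(b,0);d=T-B
print("tip",T,"butt",B,"len",np.linalg.norm(d),"yaw",np.degrees(np.arctan2(d[1],d[0])),"width",np.linalg.norm(t[0]-t[1]),np.linalg.norm(b[0]-b[1]))
e=foot-B;print("butt->foot",np.linalg.norm(e),np.degrees(np.arctan2(e[1],e[0])))
u=e/np.linalg.norm(e);print("tip->foot along",(foot-T)@u)
from scipy.spatial.transform import Rotation as Ro
print(Ro.from_rotvec(r.get_obs()["orientation"]).as_matrix().round(3))
print("wedges px->w others",px2w("top",(508,206),.01),px2w("top",(465,342),.01))
E
```

```text
box [0.44750641 0.11728865] -24.17436354189284 res mm [[-0.1, 0.3], [-0.1, 0.2], [-0.4, 0.1], [0.5, -0.6]] foot [ 0.52515437 -0.02717863]
tip [ 0.50903547 -0.11470891] butt [ 0.45163356 -0.2204912 ] len 0.12035311313781814 yaw 61.51388681954165 width 0.04091945035460626 0.04014070066268809
butt->foot 0.20682132226659541 69.17714533448566
tip->foot along 0.08754309290128676
[[ 0.325 -0.946 -0.001]
 [-0.946 -0.325  0.001]
 [-0.002  0.    -1.   ]]
wedges px->w others [ 0.58852232 -0.30845218  0.01      ] [ 0.31989116 -0.20777544  0.01      ]
```

Large yellow confirmed: in the crop the thin tip is on the left at (365,208), facing the foot. The butt is on the right at (648,345), where the shadow is widest. Moving behind the butt.

Emit:
{"name": "arm_command", "arguments": {"increments": [[[0.22,0.395,-0.12],[0,0,0.742],25],[[0.22,0.395,-0.12],[0,0,0.742],25],[[0.22,0.395,-0.12],[0,0,0.742],25],[[0.22,0.395,-0.12],[0,0,0.742],25],[[0.22,0.395,-0.12],[0,0,0.742],25],[[0.22,0.395,-0.12],[0,0,0.742],25],[[0.22,0.395,-0.12],[0,0,0.742],25],[[0.22,0.395,-0.12],[0,0,0.742],25],[[0.22,0.395,-0.12],[0,0,0.742],25],[[0.22,0.395,-0.12],[0,0,0.742],25]]}}

```text
clock: 1.1
tcp_pos: [0.4409, -0.2379, 0.1272]
orientation: [-3.045, 0.763, 0.002]
contact_force: [0.2, 0.3, -0.6]
grip_width: 0.0212
```

Emit:
{"name": "arm_command", "arguments": {"increments": [[[0,0,0],[0,0,0],25],[[0,0,-0.04],[0,0,0],25],[[0,0,-0.08],[0,0,0],25],[[0,0,-0.1],[0,0,0],25],[[0,0,-0.1],[0,0,0],25],[[0,0,-0.1],[0,0,0],25]]}}

```text
clock: 1.7
tcp_pos: [0.4389, -0.2444, 0.0286]
orientation: [3.044, -0.776, -0.001]
contact_force: [0.1, -0.3, -0.2]
grip_width: 0.0214
```

```bash
python3 - <<'E'
import cv2
from h import *
o=r.get_obs();print(o["clock"],o["tcp_pos"],o["contact_force"],o["grip_width"])
from scipy.spatial.transform import Rotation as Ro
print(Ro.from_rotvec(o["orientation"]).as_matrix().round(3))
f=r.grab_frame("scene");cv2.imwrite("pics/s1.png",cv2.resize(f[90:270,180:420],None,fx=3,fy=3,interpolation=cv2.INTER_CUBIC))
E
```

```text
1.7 [ 0.43892161 -0.24441588  0.02861966] [ 0.06533674 -0.2939045  -0.21999967] 0.021444678485662557
[[ 0.878 -0.479 -0.001]
 [-0.479 -0.878 -0.   ]
 [-0.     0.001 -1.   ]]
```

View pics/s1.png

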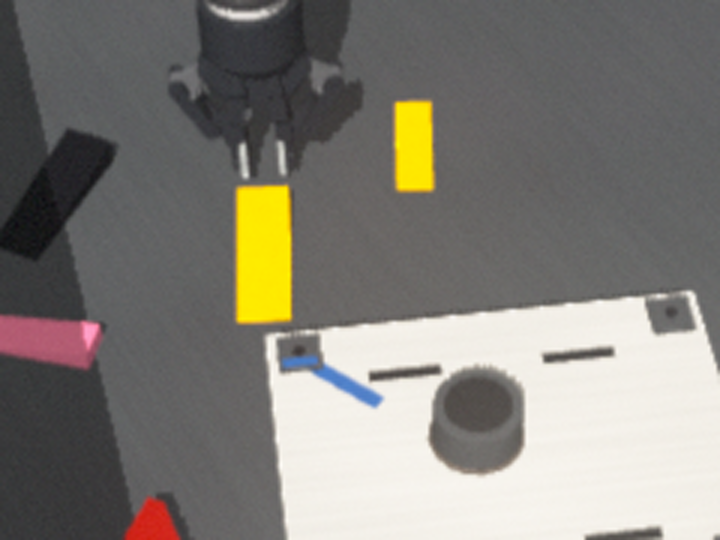

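Fingertips are square behind the butt at (265,180), centred. Closing the gap, then pushing along a gentle arc that turns the wedge toward the foot.

Emit:
{"name": "arm_command", "arguments": {"increments": [[[0,0,-0.005],[0,0,0],25],[[0.0025,0.0045,-0.005],[0,0,0],25],[[0.005,0.009,-0.005],[0,0,0],25],[[0.007,0.013,-0.005],[0,0,0],25],[[0.0085,0.0155,-0.005],[0,0,0],25],[[0.0095,0.0175,-0.005],[0,0,0],25],[[0.0095,0.0175,-0.005],[0,0,0],25]]}}

```text
clock: 2.45
tcp_pos: [0.4486, -0.2268, 0.0236]
orientation: [3.043, -0.775, 0.0]
contact_force: [-1.7, -3.5, 3.8]
grip_width: 0.0212
```

Emit:
{"name": "arm_command", "arguments": {"increments": [[[0.003,0.005,0],[0,0,0.016],25],[[0.006,0.0105,0],[0,0,0.032],25],[[0.0085,0.016,0],[0,0,0.049],25],[[0.0115,0.021,0],[0,0,0.065],25],[[0.014,0.0265,0],[0,0,0.081],25],[[0.0165,0.032,0],[0,0,0.097],25],[[0.019,0.0375,0],[0,0,0.113],25],[[0.0215,0.043,0],[0,0,0.13],25],[[0.0235,0.0485,0],[0,0,0.146],25],[[0.026,0.0545,0],[0,0,0.162],25]]}}

```text
clock: 3.45
tcp_pos: [0.475, -0.172, 0.0236]
orientation: [3.096, -0.525, 0.001]
contact_force: [-0.6, -5.7, 4.0]
grip_width: 0.0213
```

```bash
python3 - <<'E'
import cv2
from h import *
o=r.get_obs();print(o["clock"],o["tcp_pos"],o["contact_force"],o["grip_width"])
f=r.grab_frame("scene");cv2.imwrite("pics/s2.png",cv2.resize(f[120:245,210:330],None,fx=5,fy=5,interpolation=cv2.INTER_CUBIC)[:600])
foot=np.array([.5252,-.0272,.0]);print("foot crop px",(w2px("scene",foot)-[210,120])*5)
E
```

```text
3.45 [ 0.47495007 -0.17203696  0.02356137] [-0.62334854 -5.67963865  4.01914361] 0.021273861812089376
foot crop px [359.43799291 528.7801205 ]
```

View pics/s2.png

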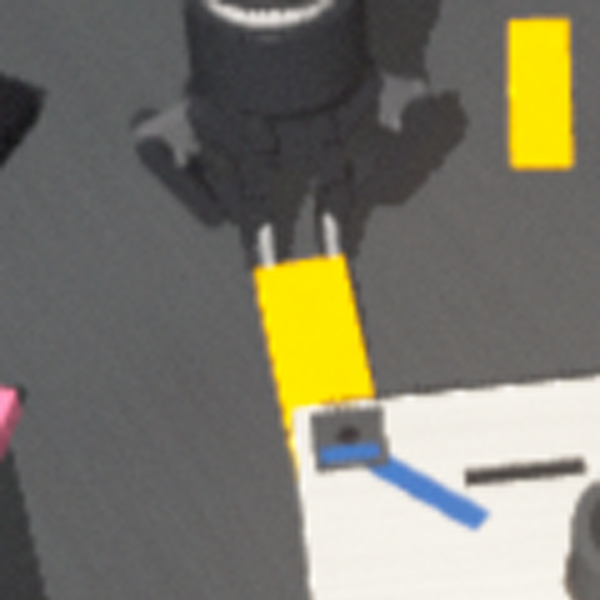

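```bash
cat >> h.py <<'E'
FOOT=np.array([.5252,-.0272])
def wedge(a,b,org,s):
    a,b=[px2w("scene",np.array(p)/s+np.array(org),.02)[:2] for p in(a,b)]
    B=(a+b)/2;n=a-b;print("width",np.linalg.norm(n));d=np.array([-n[1],n[0]])/np.linalg.norm(n)
    tc=r.get_obs()["tcp_pos"][:2]
    if d@(FOOT-B)<0:d=-d
    e=FOOT-B;print("butt",B,"yaw",np.degrees(np.arctan2(d[1],d[0])),"foot along",d@e,"foot left",d[0]*e[1]-d[1]*e[0],"dir",np.degrees(np.arctan2(e[1],e[0])),"tcp behind",d@(tc-B))
E
python3 -c "
from h import *
wedge((255,267),(344,253),(210,120),5)
import numpy as np
print([px2w('scene',np.array(p)/5+[210,120],z) for p,z in(((255,267),.02),((285,405),.009),((344,253),.02),((373,396),.009))])"
```

```text
width 0.040857842505204446
butt [ 0.47932214 -0.16085852] yaw 70.55309654316672 foot along 0.14130762447135697 foot left 0.001238804565328211 dir 71.05537980799143 tcp behind -0.010366019064529037
[array([ 0.4985856 , -0.16765999,  0.02      ]), array([ 0.52228081, -0.09780119,  0.009     ]), array([ 0.46005868, -0.15405706,  0.02      ]), array([ 0.48667965, -0.0819872 ,  0.009     ])]
```

Lateral error is about 1 mm and yaw about 70.6°. The fingertips are brushing the bench (4 N), so I'll lift 3 mm and push on straight.

Emit:
{"name": "arm_command", "arguments": {"increments": [[[0,0,0.0035],[0,0,0],25],[[0.0015,0.005,0.0035],[0,0,0],25],[[0.0035,0.01,0.0035],[0,0,0],25],[[0.005,0.015,0.0035],[0,0,0],25],[[0.0065,0.019,0.0035],[0,0,0],25],[[0.0075,0.0215,0.0035],[0,0,0],25],[[0.008,0.0235,0.0035],[0,0,0],25]]}}

```text
clock: 4.2
tcp_pos: [0.4826, -0.1485, 0.027]
orientation: [3.096, -0.526, -0.0]
contact_force: [-1.1, -5.2, 3.7]
grip_width: 0.021
```

Emit:
{"name": "arm_command", "arguments": {"increments": [[[0.0005,0.001,0],[0,0,0],25],[[0.0007,0.002,0],[0,0,0],25],[[0.001,0.003,0],[0,0,0],25],[[0.0013,0.0038,0],[0,0,0],25]]}}

```text
clock: 4.6
tcp_pos: [0.4838, -0.1449, 0.027]
orientation: [3.096, -0.527, -0.0]
contact_force: [-1.7, -5.4, 3.9]
grip_width: 0.0215
```

Emit:
{"name": "arm_command", "arguments": {"increments": [[[0.0005,0.001,0],[0,0,0],25],[[0.0007,0.002,0],[0,0,0],25],[[0.001,0.003,0],[0,0,0],25],[[0.0013,0.0038,0],[0,0,0],25]]}}

```text
clock: 5.0
tcp_pos: [0.4851, -0.1411, 0.027]
orientation: [3.096, -0.527, -0.0]
contact_force: [-1.7, -5.3, 4.2]
grip_width: 0.0214
```

Emit:
{"name": "arm_command", "arguments": {"increments": [[[-0.0005,-0.002,0],[0,0,0],25],[[-0.0015,-0.004,0],[0,0,0],25],[[-0.0015,-0.004,0],[0,0,0],25],[[-0.0015,-0.004,0],[0,0,0],25]]}}

```text
clock: 5.4
tcp_pos: [0.4838, -0.1439, 0.0267]
orientation: [-3.097, 0.525, 0.0]
contact_force: [-0.1, -0.5, -0.8]
grip_width: 0.0213
```

Backed off, the sensor reads zero, so the 4 N vertical came from the wedge contact, possibly the tips meeting its top edge. I'll back off further and probe down for the bench.

Emit:
{"name": "arm_command", "arguments": {"increments": [[[-0.002,-0.005,0],[0,0,0],25],[[-0.002,-0.005,-0.002],[0,0,0],25],[[-0.002,-0.005,-0.004],[0,0,0],25],[[-0.002,-0.005,-0.006],[0,0,0],25],[[-0.002,-0.005,-0.006],[0,0,0],25]]}}

```text
clock: 5.9
tcp_pos: [0.4817, -0.1492, 0.0205]
orientation: [-3.097, 0.525, 0.001]
contact_force: [-0.3, 0.4, 0.2]
grip_width: 0.0213
```

```bash
python3 - <<'E'
import cv2
from h import *
f=r.grab_frame("wrist");cv2.imwrite("pics/w1.png",f)
E
```

```text
(no output)
```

View pics/w1.png

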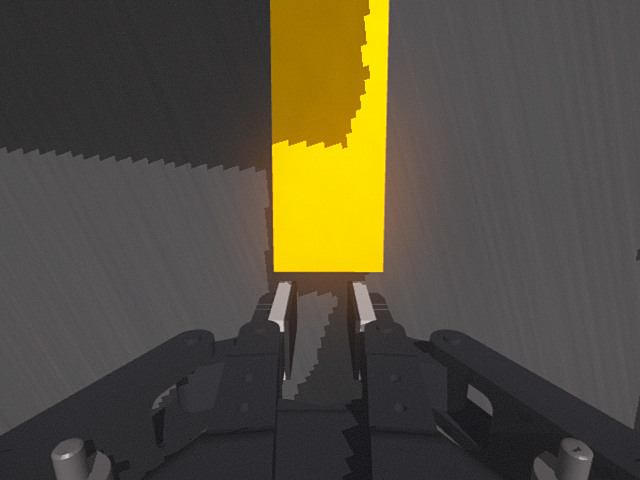

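No bench contact at 20.5 mm TCP height. The wrist view shows the fingertips at (285,285) and (357,285), square behind the butt edge (274–384, row 272). Pushing again at this lower height.

Emit:
{"name": "arm_command", "arguments": {"increments": [[[0.001,0.003,0],[0,0,0],25],[[0.002,0.0055,0],[0,0,0],25],[[0.0025,0.0075,0],[0,0,0],25],[[0.003,0.0088,0],[0,0,0],25],[[0.0034,0.0098,0],[0,0,0],25],[[0.0037,0.0108,0],[0,0,0],25]]}}

```text
clock: 6.55
tcp_pos: [0.4853, -0.1394, 0.0209]
orientation: [3.096, -0.527, -0.0]
contact_force: [-2.2, -4.0, 3.1]
grip_width: 0.0215
```

Emit:
{"name": "arm_command", "arguments": {"increments": [[[0.0003,0.001,0],[0,0,0],25],[[0.0007,0.002,0],[0,0,0],25],[[0.001,0.003,0],[0,0,0],25],[[0.0013,0.0038,0],[0,0,0],25]]}}

```text
clock: 6.95
tcp_pos: [0.4869, -0.1349, 0.0209]
orientation: [3.097, -0.526, 0.0]
contact_force: [-1.7, -4.5, 2.8]
grip_width: 0.0211
```

Emit:
{"name": "arm_command", "arguments": {"increments": [[[0.0003,0.001,0.001],[0,0,0],25],[[0.0007,0.002,0.001],[0,0,0],25],[[0.001,0.003,0.001],[0,0,0],25]]}}

```text
clock: 7.25
tcp_pos: [0.4877, -0.1313, 0.0217]
orientation: [-3.097, 0.525, 0.001]
contact_force: [-1.8, -2.6, 0.3]
grip_width: 0.0213
```

Emit:
{"name": "arm_command", "arguments": {"increments": [[[0.0003,0.001,0],[0,0,0],25],[[0.0007,0.002,0],[0,0,0],25],[[0.001,0.003,0],[0,0,0],25]]}}

```text
clock: 7.55
tcp_pos: [0.4888, -0.1284, 0.0217]
orientation: [-3.097, 0.525, 0.0]
contact_force: [-0.4, -1.3, -1.0]
grip_width: 0.0215
```

The friction lock is gone and the push reads a clean 1–3 N. Tip is about 24 mm past the foot centre. Creeping on.

Emit:
{"name": "arm_command", "arguments": {"increments": [[[0.0003,0.001,0],[0,0,0],25],[[0.0007,0.002,0],[0,0,0],25],[[0.0007,0.002,0],[0,0,0],25]]}}

```text
clock: 7.85
tcp_pos: [0.4896, -0.1262, 0.0218]
orientation: [-3.097, 0.525, -0.0]
contact_force: [-0.1, -0.5, -0.9]
grip_width: 0.0217
```

Emit:
{"name": "arm_command", "arguments": {"increments": [[[0.0003,0.001,0],[0,0,0],25],[[0.0007,0.002,0],[0,0,0],25],[[0.0007,0.002,0],[0,0,0],25]]}}

```text
clock: 8.15
tcp_pos: [0.4903, -0.1245, 0.0218]
orientation: [-3.097, 0.525, -0.0]
contact_force: [-0.5, -1.2, -1.0]
grip_width: 0.0215
```

Emit:
{"name": "arm_command", "arguments": {"increments": [[[0.0003,0.001,0],[0,0,0],25],[[0.0007,0.002,0],[0,0,0],25],[[0.001,0.003,0],[0,0,0],25]]}}

```text
clock: 8.45
tcp_pos: [0.4913, -0.1217, 0.0218]
orientation: [-3.097, 0.526, -0.0]
contact_force: [-0.1, -1.8, -1.8]
grip_width: 0.0209
```

Emit:
{"name": "arm_command", "arguments": {"increments": [[[0.0003,0.001,0],[0,0,0],25],[[0.0007,0.002,0],[0,0,0],25]]}}

```text
clock: 8.65
tcp_pos: [0.492, -0.1196, 0.0218]
orientation: [-3.097, 0.525, -0.0]
contact_force: [-0.2, -2.2, -0.4]
grip_width: 0.021
```

Emit:
{"name": "arm_command", "arguments": {"increments": [[[0.0003,0.001,0],[0,0,0],25],[[0.0007,0.002,0],[0,0,0],25]]}}

```text
clock: 8.85
tcp_pos: [0.4926, -0.1177, 0.0218]
orientation: [3.097, -0.525, -0.0]
contact_force: [-0.2, -2.5, -0.3]
grip_width: 0.0215
```

Emit:
{"name": "arm_command", "arguments": {"increments": [[[0.0003,0.001,0],[0,0,0],25],[[0.0007,0.002,0],[0,0,0],25]]}}

```text
clock: 9.05
tcp_pos: [0.4933, -0.1159, 0.0218]
orientation: [3.097, -0.526, -0.0]
contact_force: [-1.0, -3.3, -0.7]
grip_width: 0.0215
```

Emit:
{"name": "arm_command", "arguments": {"increments": [[[0.0003,0.001,0],[0,0,0],25]]}}

```text
clock: 9.15
tcp_pos: [0.4934, -0.1151, 0.0218]
orientation: [3.097, -0.526, -0.001]
contact_force: [-1.2, -5.1, -1.0]
grip_width: 0.0213
```

Emit:
{"name": "arm_command", "arguments": {"increments": [[[0.0003,0.001,0],[0,0,0],25]]}}

```text
clock: 9.25
tcp_pos: [0.4936, -0.1147, 0.0218]
orientation: [3.096, -0.526, -0.001]
contact_force: [-2.2, -6.6, 0.4]
grip_width: 0.0214
```

Emit:
{"name": "arm_command", "arguments": {"increments": [[[0.0003,0.001,0],[0,0,0],25]]}}

```text
clock: 9.35
tcp_pos: [0.4936, -0.1144, 0.0218]
orientation: [3.095, -0.527, -0.001]
contact_force: [-3.0, -8.0, 1.2]
grip_width: 0.0213
```

About 8.5 N and climbing steeply, so it is snug. Retreating, lifting, and closing the fingers.

Emit:
{"name": "arm_command", "arguments": {"increments": [[[-0.002,-0.006,0],[0,0,0],25],[[-0.006,-0.018,0],[0,0,0],25],[[-0.01,-0.03,0],[0,0,0],25],[[-0.01,-0.03,0.03],[0,0,0],0],[[-0.01,-0.03,0.07],[0,0,0],0],[[-0.01,-0.03,0.11],[0,0,0],0],[[-0.01,-0.03,0.11],[0,0,0],0],[[-0.01,-0.03,0.11],[0,0,0],0]]}}

```text
clock: 10.15
tcp_pos: [0.4846, -0.1437, 0.1327]
orientation: [3.097, -0.527, 0.004]
contact_force: [-0.1, -0.2, -0.3]
grip_width: -0.0001
```

```bash
python3 - <<'E'
import cv2
from h import *
o=r.get_obs();print(o["clock"],o["tcp_pos"],o["contact_force"],o["grip_width"])
f=r.grab_frame("scene");t=r.grab_frame("top")
a=cv2.resize(f[140:240,235:335],None,fx=4,fy=4,interpolation=cv2.INTER_CUBIC)
b=cv2.resize(t[200:300,340:440],None,fx=4,fy=4,interpolation=cv2.INTER_CUBIC)
cv2.imwrite("pics/s3.png",np.hstack([a,b]))
cv2.imwrite("pics/top3.png",t)
print("pad expected in right crop",(w2px("top",np.array([.5252,-.0272,.067]))-[340,200])*4+[400,0])
E
```

```text
10.15 [ 0.48456813 -0.14366971  0.1327054 ] [-0.08108239 -0.24251746 -0.30319519] -0.00011272871921637693
pad expected in right crop [533.23582784 136.07395992]
```

View pics/s3.png

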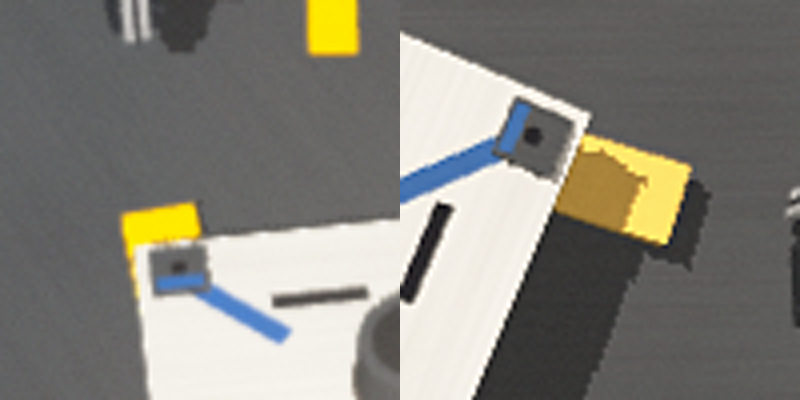

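The top crop shows the pad at (535,136), where expected, so the box hasn't shifted. The wedge is under the corner. Moving over the pad.

Emit:
{"name": "arm_command", "arguments": {"increments": [[[0.02,0.058,0],[0,0,0],0],[[0.0405,0.1165,0],[0,0,0],0],[[0.0405,0.1165,0],[0,0,0],0],[[0.0405,0.1165,-0.02],[0,0,0],0],[[0.0405,0.1165,-0.037],[0,0,0],0],[[0.0405,0.1165,-0.037],[0,0,0],0]]}}

```text
clock: 10.85
tcp_pos: [0.522, -0.0261, 0.0915]
orientation: [3.097, -0.524, -0.011]
contact_force: [-0.8, -0.2, -1.1]
grip_width: -0.0002
```

Emit:
{"name": "arm_command", "arguments": {"increments": [[[0,0,-0.003],[0,0,0],0],[[0,0,-0.006],[0,0,0],0],[[0,0,-0.008],[0,0,0],0]]}}

```text
clock: 11.15
tcp_pos: [0.525, -0.0265, 0.087]
orientation: [-3.097, 0.526, -0.001]
contact_force: [-0.9, 0.1, -0.2]
grip_width: -0.0002
```

Emit:
{"name": "arm_command", "arguments": {"increments": [[[0,0,-0.001],[0,0,0],0],[[0,0,-0.002],[0,0,0],0],[[0,0,-0.003],[0,0,0],0]]}}

```text
clock: 11.45
tcp_pos: [0.5249, -0.0263, 0.084]
orientation: [-3.097, 0.525, -0.001]
contact_force: [-1.1, -1.2, 7.6]
grip_width: -0.0001
```

Contact at TCP z ≈ 84 mm, as expected. Pressing further in small steps.

Emit:
{"name": "arm_command", "arguments": {"increments": [[[0,0,-0.001],[0,0,0],0],[[0,0,-0.002],[0,0,0],0]]}}

```text
clock: 11.65
tcp_pos: [0.525, -0.0264, 0.0835]
orientation: [3.096, -0.526, 0.001]
contact_force: [-8.5, -1.0, 27.8]
grip_width: 0.0
```

Emit:
{"name": "arm_command", "arguments": {"increments": [[[0,0,-0.001],[0,0,0],0],[[0,0,-0.001],[0,0,0],0],[[0,0,-0.001],[0,0,0],0]]}}

```text
clock: 11.95
tcp_pos: [0.5251, -0.0264, 0.0835]
orientation: [3.096, -0.526, 0.002]
contact_force: [-9.3, -1.4, 29.5]
grip_width: 0.0005
```

29.5 N with no sink: the pad stayed at 83.5 mm. Hold briefly, then let go straight up and move clear.

Emit:
{"name": "arm_command", "arguments": {"increments": [[[0,0,0],[0,0,0],0],[[0,0,0],[0,0,0],0],[[0,0,0],[0,0,0],0]]}}

```text
clock: 12.25
tcp_pos: [0.5251, -0.0265, 0.0835]
orientation: [3.096, -0.526, 0.002]
contact_force: [-9.5, -0.6, 29.6]
grip_width: 0.0
```

Emit:
{"name": "arm_command", "arguments": {"increments": [[[0,0,0.002],[0,0,0],0],[[0,0,0.005],[0,0,0],0],[[0,0,0.02],[0,0,0],0],[[0,0,0.06],[0,0,0],0],[[0,0,0.1],[0,0,0],0],[[-0.02,-0.05,0.12],[0,0,0],0],[[-0.04,-0.1,0.12],[0,0,0],0],[[-0.06,-0.15,0.12],[0,0,0],0],[[-0.06,-0.15,0.12],[0,0,0],0]]}}

```text
clock: 13.15
tcp_pos: [0.462, -0.1818, 0.2008]
orientation: [3.093, -0.536, -0.001]
contact_force: [0.0, 1.0, -0.2]
grip_width: 0.0002
```

```bash
python3 - <<'E'
import cv2
from h import *
o=r.get_obs();print(o["clock"],o["tcp_pos"],o["contact_force"])
f=r.grab_frame("scene");t=r.grab_frame("top")
b=cv2.resize(t[170:300,340:470],None,fx=4,fy=4,interpolation=cv2.INTER_CUBIC)
b0=cv2.resize(cv2.imread("pics/top3.png")[170:300,340:470],None,fx=4,fy=4,interpolation=cv2.INTER_CUBIC)
cv2.imwrite("pics/s4.png",cv2.resize(np.hstack([b0,b]),None,fx=.76,fy=.76))
E
```

```text
13.15 [ 0.46202758 -0.18182733  0.20084642] [ 0.03054415  0.95384861 -0.23183882]
```

View pics/s4.png

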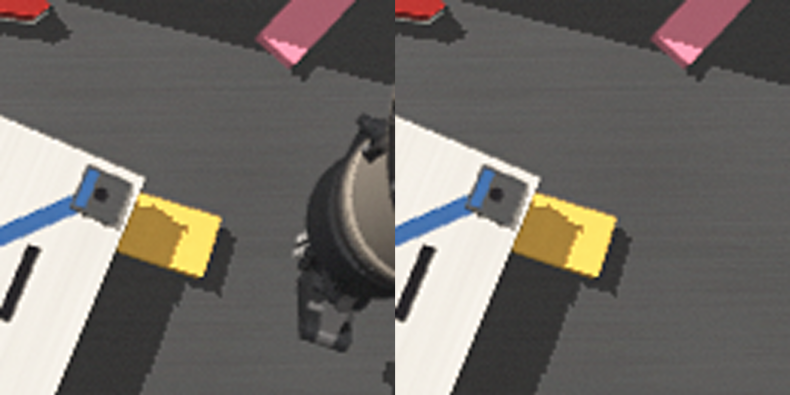

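The pictures before and after the press match: pad at (101,195) and (496,195), wedge butt unmoved, box not shifted, gripper clear. Handing in.

```bash
python3 -c "
from bench import r
print(r.hand_in())"
```

```text
the job is handed in; nothing more can be done
None
```

I pushed the large yellow wedge, thin end first, under the short blue-marked foot, and the box now stands solid at that corner. The job was handed in at about 13 s.

- **Wedge:** the push force rose from about 3 N to about 8.5 N within a few mm, then I released it. That is slightly above the 5–8 N guide for snug, and below the 9–20 N at which the box would start to slide.
- **Press test:** I pressed the pad to about 29.5 N and held it for about half a second. It did not sink: tool height stayed at 83.5 mm. The press also carried about 9 N sideways.
- **Last checks:** top-camera pictures before and after the press show the box, pad and wedge unmoved, and the gripper was clear. The pad was within about 1 mm of its starting position after the wedge push. I did not recheck the tumbler or hammer in the last pictures, but the arm never went near them.
- **Anomaly:** early in the push the fingertips picked up 3–4 N of vertical force against the wedge, which raised the measured push to about 5–6 N. I backed off, lowered the tool and pushed again. The force stayed until I raised the tool 1 mm, before the foot began to bear.

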